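# Square up the graphite rest pile in the corner stand

## Task

Two equal graphite slabs lie stacked askew on the corner stand: push them squarely home into its corner, so that both are flush against both fences and with each other. Then set the notched rest gently on top of the slabs, its long side along theirs, and nudge it into the corner too, so that all three make one square pile flush against both fences. Do not disturb the other things on the bench.

Things in the scene. Friction and masses are not known exactly. Their poses are not given: they have to be found in the camera images.
- stand: corner stand fixed to the bench: a metal floor plate 190 (x) x 170 (y) mm, 6 mm thick, with a straight fence 10 mm thick along its +x edge and another along its +y edge; fence tops 44 mm above the bench; the -x and -y sides are open. Origin: centre of the plate's underside on the bench; +x points to the first fence, +y to the second. Turned up to 0.35 rad either way
- corner (a point): the inner corner of the stand, on top of the floor plate (6 mm above the bench) where the inner faces of the two fences meet, at (85, 75, 6) mm in the stand's frame; same axes as the stand. A slab fully home has its centre 55 mm from the +x fence and 45 mm from the +y fence
- slab_low: lower dark graphite slab, 110 (x) x 90 (y) x 15 mm, loose on the stand's floor plate; graphite slides easily; origin: centre of its underside; about 0.28 kg
- slab_mid: upper dark graphite slab, the same size, loose on top of the lower one and askew to it; origin: centre of its underside; about 0.28 kg
- rest: notched rest standing on the bench beside the stand: a graphite plate 110 (x) x 90 (y) x 10 mm with an upright steel rib along x across its middle, 92 mm long, 14 mm thick, solid to 35 mm above the underside and with four saw-teeth rising to 46 mm; origin: centre of the plate's underside; about 0.5 kg; can be gripped across the rib. Either end may point either way
- paddle: bystander: graphite paddle with a wooden handle, 210 mm long, 25 mm high, lying flat; origin under the middle
- tweezers: bystander: steel tweezers, 150 mm long, 6 mm high, lying flat; origin under the middle
- vblock: bystander: small dark steel V-block, 60 x 45 x 40 mm; origin under its centre
- jar: bystander: closed amber glass jar, 60 mm across, 70 mm high; origin under its centre
- disc: bystander: small round graphite disc, 60 mm across, 14 mm high; origin under its centre
Not all that is in view belongs to the job. Leave any blue or brown look-alike of the rest alone.

How it is judged:
On the way, in this order (a step that is already met when the one before it is completed fails the run):
1. both slabs, stacked, are squarely home in the corner, each within 3 mm of flush with both fences and 0.05 rad of square (x of slab_low in the frame of corner between -0.058 and -0.052 m and y of slab_low in the frame of corner between -0.048 and -0.042 m and z of slab_low in the frame of corner between -0.003 and 0.003 m and angle between the x axis of each of slab_low, slab_mid and the x axis of corner, either way round below 0.05 rad and angle between each of slab_low, slab_mid's own z axis and vertical below 0.05 rad and x of slab_mid in the frame of corner between -0.058 and -0.052 m and y of slab_mid in the frame of corner between -0.048 and -0.042 m and z of slab_mid in the frame of corner between 0.012 and 0.018 m), for 0.2 s.
2. the rest stands level on the upper slab (within 30 mm of its place), let go (z of rest in the frame of corner between 0.027 and 0.033 m and angle between rest's own z axis and vertical below 0.05 rad and horizontal distance between rest and slab_mid below 0.03 m and contact force between rest and the fingers below 0.1 N), for 0.2 s.
At the end, for the whole second after the job is handed in: The lower slab, the upper slab and on top of them the rest each lie level, at rest, within 3 mm of flush with both fences of the stand and within 0.05 rad of square to them (the rest either way round), each resting on the one below (3 mm in height) (all of step 1 and x of rest in the frame of corner between -0.058 and -0.052 m and y of rest in the frame of corner between -0.048 and -0.042 m and z of rest in the frame of corner between 0.027 and 0.033 m and angle between the x axis of rest and the x axis of corner, either way round below 0.05 rad and angle between rest's own z axis and vertical below 0.05 rad and linear speed of each of slab_low, slab_mid, rest below 0.02 m/s); the robot touches nothing.
It fails at once if the rest is dropped or slammed on the pile: it moves faster than 0.4 m/s (a free fall of 8 mm) when less than 10 mm above its seat over the slabs (horizontal distance between rest and slab_mid below 0.06 m and z of rest in the frame of corner between 0.02 and 0.04 m and linear speed of rest above 0.4 m/s).
It fails at once if a bystander is moved more than 30 mm (distance of any of paddle, tweezers, vblock, jar, disc from where it was at the start of the episode above 0.03 m).
It also fails if it takes over 72 s, if anything falls off the work surface, if the arm or the gripper's body presses on something with over 40 N, if the wrist force passes 120 N, or if a joint passes its speed limit or range.

## Robot

A 6-joint arm with a two-finger parallel gripper is mounted at the origin on the work surface. World frame = base frame: x ahead of the robot, y to its left, z up, the work surface at z = 0. Lengths are in m, angles in rad, forces in N, time in s.
With the tool pointing down it reaches from about 0.325 to 0.875 m from the base axis. Payload 4.4 kg.
Tool frame: the origin (TCP) lies midway between the tips of the shut fingers; the grasp point (between the pads) lies 19 mm behind it (arm.tcp_to_grasp is the distance from the TCP to the grasp point, in m); z points along the fingers, y is the line along which they close (so a half turn about z gives the same grasp; the last joint's range is limited). The gripper opens to 85 mm and grips with 20 to 120 N. Pads are 22 mm wide; open, the fingers measure 114 mm over their backs; the gripper's body (76 mm by 85 mm) begins 54 mm behind the grasp point. The pads swing forward as they close: fully open they stand 13 mm farther back than shut.
Start: joints at [-0.15, 0.207, 1.542, -0, 1.393, -0.15], TCP at [0.575, -0, 0.231] pointing down, gripper open.
Joint ranges: [-2.73, 2.73], [-0.86, 2.22], [0.23, 2.46], [-1.11, 4.25], [0.08, 2.63], [-2.82, 2.82]. Speed limits (rad/s): [2.79, 2.79, 3.14, 3.14, 3.14, 3.14].

## Interface

Orientations are given as [roll, pitch, yaw] about the fixed x, y, z axes, in that order (R = Rz(yaw) Ry(pitch) Rx(roll)).
In Python, from plant import arm, optics gives the robot as it stands.
- The arm moves only by the tool apply_moves, never from a script. Its argument "commands" is text: rows parted by semicolons, each of 6 numbers parted by spaces: the shift along the tool's x, y, z in cm, then the turn, a rotation vector about the tool's x, y, z in rad. A call has 1 to 8 rows; each row shifts and turns the commanded pose from where the row before left it, along the tool's axes as they then stand; what a row does not reach is not made up. A row lasts 1/8 s, in which the tool goes at most 62.5 mm and 10.7 degrees, less where a joint would pass 70% of its speed; a pose out of reach is approached as far as the arm can. A call with a gripper value outside its range is refused whole. "jaw" is the finger opening in cm, from 0 to 8.54, set as the call begins (left out, the last holds). The fingers move at their own pace and stop on an object; "force" is the grip in N (left out, the last holds). Time passes only in rows, so rows that do not move let the fingers close. It gives the time, the measured TCP pose, the force, the opening and the grip force at its end, in the units of the state.
- arm.state(): the state, without advancing time (a new reading comes with each control period).
- optics.grab_frame(name): name is "scene" or "side" or "wrist"; returns (picture, depth): 420x560x3 uint8, red, green, blue; 420x560 float32, m along the optical axis (not along the pixel's ray), 0 where there is no reading.
- optics.camera_params(name): a dict with "K" (3x3 intrinsics, pixels), "pose" (4x4, takes a point from camera to world coordinates). Camera axes: x right, y up, looking along -z (the intrinsics and any distortion apply to the point x, -y, -z); pixel columns grow to the right and rows downward; lengths in m; the calibration is good to about 2 mm. A picture is of the moment at which its call begins: read the wrist's pose just before it. camera_params takes no time and is no camera call; for the wrist camera it gives the pose at the moment of the call.
- arm.close_job(): hands the job in; it is judged then, once.
The state is a dict: "t": time; "joint_pos": joint angles; "joint_vel": joint speeds; "tau": joint torques, N m; "ee_pos": TCP position; "orientation": TCP orientation; "wrist_force": force on the tool from outside, world axes, zero at the start; "moment": the same for the moment, N m; "width": finger opening in m; "finger_force": force on a finger pad.
Only numpy, scipy, OpenCV 4.12 (cv2) and the standard library are available. Lean on these libraries where they do the work, as an engineer would, in place of code of your own. Each camera call takes 0.05 s, during which the arm holds its last target. There are 200 camera calls.

## Working session

There is one attempt and no reset: what is moved stays moved. The work goes in short steps, Python scripts to look and compute and a tool call to move; the robot and the scene stay as the last step left them, time stands still between calls to the robot, and variables do not carry over. Pictures are saved under pics/ and viewed, at most 10 in all, crops included, and the job is handed in when it is done.

Besides the shell and the picture viewer there is one more tool, called after ">>>" as name(argument=value, ...), one argument or row to a line, values as JSON. apply_moves: Moves the arm, as the interface text tells. Its arguments: {"type":"object","properties":{"commands":{"type":"string"},"jaw":{"type":"number"},"force":{"type":"number"}},"required":["commands"]}

```bash
mkdir -p pics; ls; cat > h.py <<'E'
import numpy as np, cv2
from plant import arm, optics
def grab(n):
    P=optics.camera_params(n); im,d=optics.grab_frame(n); return im,d,np.array(P["K"]),np.array(P["pose"])
def cloud(d,K,T):
    v,u=np.indices(d.shape); z=d
    p=np.stack([(u-K[0,2])*z/K[0,0],-(v-K[1,2])*z/K[1,1],-z],-1)
    return p@T[:3,:3].T+T[:3,3]
E
python3 - <<'E'
from h import *
s=arm.state();print(s)
for n in ["scene","side"]:
    im,d,K,T=grab(n); np.savez("%s.npz"%n,im=im,d=d,K=K,T=T)
    cv2.imwrite("pics/%s0.png"%n,im[:,:,::-1]); print(n,K,T.round(3),optics.camera_params(n).keys())
E
```

```text
pics
{'t': 0.0, 'joint_pos': array([-1.50461611e-01,  2.07460784e-01,  1.54299245e+00, -1.06124518e-05,
        1.39348158e+00, -1.50545362e-01]), 'joint_vel': array([ 0.00061876,  0.00093004, -0.00049355, -0.00167531,  0.00030914,
       -0.00192288]), 'tau': array([ 4.44781954e-04, -3.83034396e+01, -2.91594708e+01, -2.26178481e-04,
        1.06274080e-02,  5.83859855e-05]), 'ee_pos': array([5.74229193e-01, 1.24280287e-04, 2.30084346e-01]), 'orientation': array([-3.13927542e+00, -3.40946322e-04,  1.57088157e+00]), 'wrist_force': array([-0.5661857 , -0.32734821, -0.80825358]), 'moment': array([-0.04241178,  0.01948755, -0.01063817]), 'finger_force': 0.0, 'width': 0.08558493054691516}
scene [[491.17365694   0.         283.24302241]
 [  0.         491.17365694 212.87688589]
 [  0.           0.           1.        ]] [[ 0.694 -0.452  0.561  1.081]
 [ 0.72   0.426 -0.548 -0.577]
 [ 0.009  0.784  0.621  0.739]
 [ 0.     0.     0.     1.   ]] dict_keys(['K', 'pose'])
side [[478.39966388   0.         284.07502101]
 [  0.         478.39966388 213.63562077]
 [  0.           0.           1.        ]] [[ 0.974  0.166 -0.153  0.298]
 [-0.226  0.736 -0.639 -0.743]
 [ 0.006  0.657  0.754  0.949]
 [ 0.     0.     0.     1.   ]] dict_keys(['K', 'pose'])
```

View pics/scene0.png

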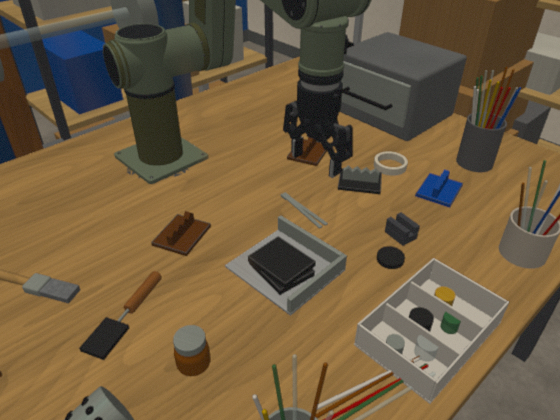

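View pics/side0.png

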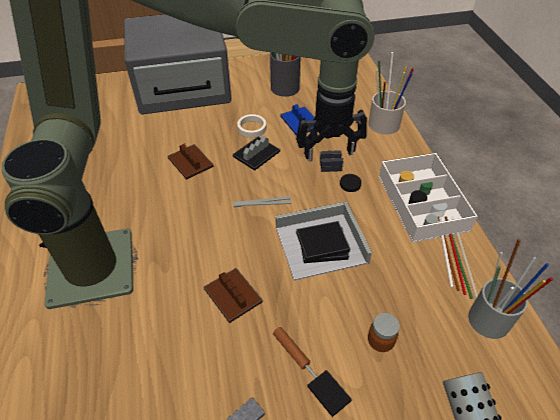

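The scene view shows the stand near (288,262) with its dark slabs on it, and the rest (dark, steel teeth) near (360,180). In the side view they are at (322,240) and (256,152). The blue and brown look-alikes are separate objects.

```bash
python3 - <<'E'
from h import *
R={"scene":{"stand":(225,215,350,310),"rest":(330,162,390,200)},"side":{"stand":(272,198,375,282),"rest":(230,132,284,170)}}
for n in R:
    f=np.load(n+".npz"); P=cloud(f["d"],f["K"],f["T"]); g=f["im"].astype(int)
    for k,(a,b,c,e) in R[n].items():
        p=P[b:e,a:c].reshape(-1,3); m=g[b:e,a:c].reshape(-1,3); 
        br=m.max(1); sat=br-m.min(1)
        print(n,k,"z hist",np.histogram(p[:,2],bins=np.arange(-.004,.06,.004))[0])
        def rect(s,l):
            q=p[s]
            if len(q)<15: return
            (cx,cy),(w,h),an=cv2.minAreaRect((q[:,:2]*1000).astype(np.float32)); print("  ",l,len(q),np.round([cx,cy,w,h,an],1),"z",np.median(q[:,2]).round(4), "med",np.median(q[:,:2],0).round(4))
        if k=="stand":
            rect((p[:,2]>.040)&(p[:,2]<.048)&(sat<40)&(br>60),"fence top")
            rect((p[:,2]>.002)&(p[:,2]<.048)&(sat<40),"all")
            rect((br<50)&(p[:,2]>.032)&(p[:,2]<.040),"top slab"); rect((br<50)&(p[:,2]>.016)&(p[:,2]<.026),"low slab")
        else:
            rect((br<60)&(p[:,2]>.006)&(p[:,2]<.013),"plate"); rect((p[:,2]>.025)&(p[:,2]<.05),"rib"); rect((p[:,2]>.006)&(sat<40),"all")
E
```

```text
scene stand z hist [ 221 4715 1536 1139  241  244  295  270  258  313 1632  350  565   54
    0]
   fence top 746 [553.8 -54.7 191.6 170.6   2.4] z 0.0453 med [0.6387 0.0116]
   all 6246 [552.   -8.7 192.2 265.3   2.3] z 0.0272 med [ 0.5705 -0.0627]
   top slab 1380 [554.8 -66.6 108.5  88.1   1.2] z 0.038 med [ 0.5569 -0.0682]
   low slab 225 [577.1 -94.3 131.8  68.   36. ] z 0.0218 med [ 0.6014 -0.1077]
scene rest z hist [ 12 739 308 176 378  77  74  64  49  52  62  63  46   8   0]
   plate 263 [460.7 305.8 105.2  88.   35.4] z 0.0115 med [0.4731 0.2856]
   rib 323 [468.1 332.4 131.4  64.7  71.6] z 0.0369 med [0.4625 0.308 ]
   all 1218 [ 723.3 -109.5  126.1 1169.9   31.3] z 0.0172 med [0.475  0.2962]
side stand z hist [1993 1747 1557  309  134  175  177  153  205  942  602  329  156    1
    0]
   fence top 458 [557.8 -56.8 189.3 170.6   2.2] z 0.0431 med [0.6321 0.0153]
   all 5166 [555.8 -11.3 189.8 266.9   2.2] z 0.0192 med [ 0.5559 -0.0641]
   top slab 1197 [555.5 -68.2 107.8  91.1   1.3] z 0.0353 med [ 0.5556 -0.0694]
   low slab 128 [ 540.1 -102.3   58.7  129.9   56.9] z 0.0209 med [ 0.566  -0.1118]
side rest z hist [656 383 224 367  69  40  33  30  28  41  53  32  16   0   0]
   plate 459 [463.  304.7 109.5  93.8  36. ] z 0.0091 med [0.4657 0.2919]
   rib 189 [463.8 306.2  91.2  17.7  35.7] z 0.0364 med [0.4624 0.3019]
   all 859 [ 358.4 -165.2 1153.7  133.9   77.4] z 0.0107 med [0.4629 0.3   ]
```

```bash
python3 - <<'E'
from h import *
f=np.load("side.npz"); P=cloud(f["d"],f["K"],f["T"]); g=f["im"].astype(int)
for n,(u,v) in dict(jar=(383,320),disc=(351,182),vblock=(331,160),pad_end=(278,332),tw1=(237,203),tw2=(290,200),ring=(252,124),brown=(191,155),blue=(297,120)).items(): print(n,P[v,u].round(3))
for n,b in {"scene":(225,215,350,310),"side":(272,198,375,282)}.items():
    f=np.load(n+".npz"); P=cloud(f["d"],f["K"],f["T"])[b[1]:b[3],b[0]:b[2]].reshape(-1,3); m=f["im"][b[1]:b[3],b[0]:b[2]].reshape(-1,3)
    a=.04; q=(P[:,:2]-[.5556,-.0557])@np.array([[np.cos(a),-np.sin(a)],[np.sin(a),np.cos(a)]])
    s=(m.max(1)<50)&(P[:,2]>.012)&(P[:,2]<.04)&(abs(q)<.08).all(1); print(n,np.percentile(q[s],[1,99],axis=0).round(4))
    l=s&(P[:,2]<.025); print(np.percentile(q[l],[1,99],axis=0).round(4))
E
```

```text
jar [ 0.609 -0.323  0.069]
disc [0.693 0.119 0.016]
vblock [0.657 0.195 0.037]
pad_end [ 0.399 -0.278  0.022]
tw1 [0.376 0.122 0.004]
tw2 [ 0.518  0.106 -0.001]
ring [ 0.477  0.447 -0.   ]
brown [0.276 0.299 0.039]
blue [0.617 0.425 0.009]
scene [[-0.0535 -0.0611]
 [ 0.0571  0.0306]]
[[-0.05   -0.0633]
 [ 0.0596  0.0198]]
side [[-0.0543 -0.0627]
 [ 0.0517  0.0304]]
[[-0.0562 -0.0664]
 [ 0.0475 -0.0071]]
```

>>> apply_moves(
  commands="-5.5 -0.5 0 0 0 -0.02; -5.5 -0.5 0 0 0 -0.02; -5.5 -0.4 2 0 0 0; 0 0 5 0 0 0; 0 0 4 0 0 0; 0 0 0 0 0 0",
  jaw=5,
)

```text
t: 0.85
ee_pos: [0.5605, -0.1638, 0.1166]
orientation: [-3.132, -0.005, 1.61]
wrist_force: [-0.7, 0.4, 0.4]
width: 0.05
finger_force: 0.0
```

```bash
python3 - <<'E'
from h import *
s=arm.state(); print(s["ee_pos"],s["orientation"])
for n in ["side","scene"]:
    im,d,K,T=grab(n); P=cloud(d,K,T).reshape(-1,3)
    q=P[(abs(P[:,0]-s["ee_pos"][0])<.07)&(abs(P[:,1]-s["ee_pos"][1])<.03)&(P[:,2]>.08)&(P[:,2]<.16)]
    print(n,len(q),np.percentile(q,[1,5,50,95,99],axis=0).round(4))
    w=q[q[:,2]<q[:,2].min()+.02]; print(w.min(0),w.max(0))
E
```

```text
[ 0.56049606 -0.16378617  0.11664848] [-3.1321552  -0.0048218   1.61028386]
side 186 [[ 0.5244 -0.1785  0.1206]
 [ 0.5248 -0.1777  0.1227]
 [ 0.5882 -0.1727  0.141 ]
 [ 0.599  -0.1562  0.157 ]
 [ 0.6014 -0.1542  0.1588]]
[ 0.52442301 -0.17912035  0.11746182] [ 0.60140983 -0.15447411  0.13739255]
scene 304 [[ 0.5244 -0.1768  0.1249]
 [ 0.532  -0.176   0.128 ]
 [ 0.5371 -0.1689  0.1439]
 [ 0.5996 -0.1561  0.1582]
 [ 0.6007 -0.1543  0.1596]]
[ 0.52229283 -0.17705405  0.12319057] [ 0.60038513 -0.15432296  0.14313385]
```

>>> apply_moves(
  commands="0 0 4 0 0 0; 0 0 4 0 0 0; 0 0 2.6 0 0 0; 0 0 0 0 0 0",
)

```text
t: 1.45
ee_pos: [0.5644, -0.1649, 0.0155]
orientation: [-3.141, -0.0, 1.611]
wrist_force: [0.0, 0.8, 1.1]
width: 0.0501
finger_force: 0.0
```

>>> apply_moves(
  commands="0.5 -0.5 0.5 0 0 0; 1.2 0 0 0 0 0; 1 0 0 0 0 0; 1 0 0 0 0 0; 1 0 0 0 0 0; 1 0 0 0 0 0; 1 0 0 0 0 0; 0.7 0 0 0 0 0",
)

```text
t: 2.45
ee_pos: [0.5563, -0.0911, 0.0104]
orientation: [-3.141, 0.0, 1.611]
wrist_force: [-0.2, -3.7, 2.4]
width: 0.05
finger_force: 1.6
```

>>> apply_moves(
  commands="0.3 0 0 0 0 0; 0.2 0 0 0 0 0; 0.1 0 0 0 0 0; 0 0 0 0 0 0",
)

```text
t: 2.95
ee_pos: [0.5561, -0.0857, 0.0103]
orientation: [-3.142, 0.0, 1.611]
wrist_force: [-0.4, -3.1, 2.4]
width: 0.0499
finger_force: 1.9
```

>>> apply_moves(
  commands="0.15 0 0 0 0 0; 0.1 0 0 0 0 0; 0.1 0 0 0 0 0; 0 0 0 0 0 0",
)

```text
t: 3.45
ee_pos: [0.556, -0.0818, 0.0103]
orientation: [3.142, -0.0, 1.611]
wrist_force: [-0.2, -3.2, 1.6]
width: 0.0501
finger_force: 1.8
```

>>> apply_moves(
  commands="0.1 0 0 0 0 0; 0.1 0 0 0 0 0; 0 0 0 0 0 0",
)

```text
t: 3.82
ee_pos: [0.556, -0.0814, 0.0103]
orientation: [3.141, 0.002, 1.611]
wrist_force: [-0.2, -8.4, 0.8]
width: 0.05
finger_force: 4.1
```

>>> apply_moves(
  commands="0.15 0 0 0 0 0; 0.15 0 0 0 0 0; 0 0 0 0 0 0",
)

```text
t: 4.2
ee_pos: [0.556, -0.0813, 0.0104]
orientation: [3.141, 0.007, 1.612]
wrist_force: [-1.5, -17.0, -0.4]
width: 0.0496
finger_force: 8.4
```

>>> apply_moves(
  commands="-1.5 0 0 0 0 0; -2.3 0 0 0 0 0; 0 0 -5 0 0 0; 0 0 -6 0 0 0; 4.5 -4.6 0 0 0 0; 4.6 -4.7 0 0 0 0; 0 0 0 0 0 0.175; 0 0 0 0 0 0.175",
)

```text
t: 5.2
ee_pos: [0.4628, -0.0291, 0.1196]
orientation: [-3.139, -0.002, 1.256]
wrist_force: [0.8, 0.0, -0.2]
width: 0.0503
finger_force: 0.0
```

>>> apply_moves(
  commands="0 0 0 0 0 0.175; 0 0 0 0 0 0.175; 0 0 0 0 0 0.175; 0 0 0 0 0 0.175; 0 0 0 0 0 0.175; 0 0 0 0 0 0.175; 0 0 0 0 0 0.17; 0 0 0 0 0 0",
)

```text
t: 6.2
ee_pos: [0.4638, -0.0302, 0.1197]
orientation: [-3.14, 0.001, 0.043]
wrist_force: [0.2, -0.4, -0.5]
width: 0.0499
finger_force: 0.0
```

```bash
cat > m.py <<'E'
from h import *
a=.04; C=np.array([.5556,-.0557]); Rs=np.array([[np.cos(a),-np.sin(a)],[np.sin(a),np.cos(a)]])
B={"scene":(225,215,350,310),"side":(272,198,375,282)}
def meas(lo,hi,names=("side","scene"),save=None):
    s=arm.state(); print(s["t"],s["ee_pos"].round(4),s["orientation"].round(3),"tcp_s",((s["ee_pos"][:2]-C)@Rs).round(4),s["joint_pos"].round(2))
    for n in names:
        im,d,K,T=grab(n); b=B[n]
        if save: cv2.imwrite("pics/%s_%s.png"%(save,n),cv2.resize(im[b[1]-40:b[3]+20,b[0]-40:b[2]+20,::-1],None,fx=3,fy=3))
        P=cloud(d,K,T)[b[1]:b[3],b[0]:b[2]].reshape(-1,3); m=im[b[1]:b[3],b[0]:b[2]].reshape(-1,3)
        q=(P[:,:2]-C)@Rs
        k=(m.max(1)<55)&(P[:,2]>lo)&(P[:,2]<hi)&(abs(q)<.09).all(1); 
        r=cv2.minAreaRect((q[k]*1000).astype(np.float32)); print(n,k.sum(),np.round(r[0]+r[1]+(r[2],),1))
E
python3 -c "
from m import *; meas(.031,.041,save='a')"
```

```text
6.2 [ 0.4638 -0.0302  0.1197] [-3.14e+00  1.00e-03  4.30e-02] tcp_s [-0.0907  0.0292] [-0.25  0.1   1.91  0.    1.13  1.27]
side 1183 [ 11.9  27.1 149.7  91.8   0.3]
scene 1497 [-10.5  28.8 110.5  89.8   0.4]
```

>>> apply_moves(
  commands="-1 0 4 0 0 -0.003; 0 -0.1 4 0 0 0; 0 0 2.9 0 0 0; 0 0 0 0 0 0",
)

```text
t: 6.8
ee_pos: [0.4517, -0.0297, 0.0091]
orientation: [-3.139, 0.006, 0.045]
wrist_force: [0.1, -0.5, -0.1]
width: 0.05
finger_force: 0.0
```

View pics/a_scene.png

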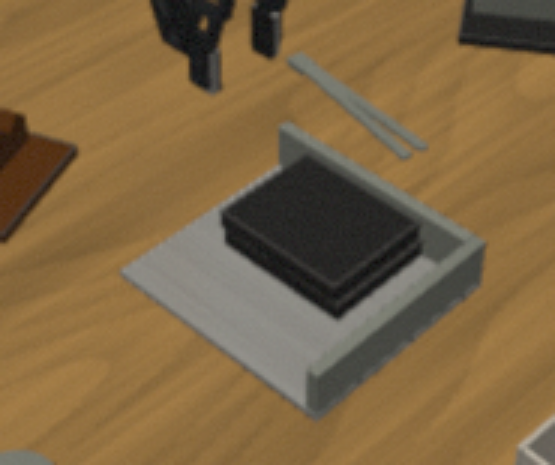

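>>> apply_moves(
  commands="1.2 0 0 0 0 0; 1 0 0 0 0 0; 1 0 0 0 0 0; 1 0 0 0 0 0; 1 0 0 0 0 0; 0.7 0 0 0 0 0; 0.3 0 0 0 0 0; 0 0 0 0 0 0",
)

```text
t: 7.8
ee_pos: [0.517, -0.0278, 0.0112]
orientation: [-3.142, -0.001, 0.044]
wrist_force: [-1.6, -0.5, -0.9]
width: 0.05
finger_force: 0.2
```

>>> apply_moves(
  commands="0.15 0 0 0 0 0; 0.1 0 0 0 0 0; 0.1 0 0 0 0 0; 0.1 0 0 0 0 0; 0 0 0 0 0 0",
)

```text
t: 8.43
ee_pos: [0.5179, -0.0275, 0.0106]
orientation: [-3.141, 0.007, 0.044]
wrist_force: [-8.0, -1.6, 4.0]
width: 0.05
finger_force: 4.3
```

>>> apply_moves(
  commands="0.15 0 0 0 0 0; 0.15 0 0 0 0 0; 0 0 0 0 0 0",
)

```text
t: 8.8
ee_pos: [0.5178, -0.0273, 0.0098]
orientation: [-3.14, 0.013, 0.044]
wrist_force: [-13.7, -2.2, 8.1]
width: 0.0502
finger_force: 7.2
```

>>> apply_moves(
  commands="-1.5 0 0 0 0 0; -2.5 0 0 0 0 0; 0 0 -5 0 0 0; 0 0 -4 0 0 0; 0 0 0 0 0 0",
)

```text
t: 9.43
ee_pos: [0.4884, -0.0302, 0.1057]
orientation: [3.139, -0.012, 0.044]
wrist_force: [0.6, 0.5, -0.2]
width: 0.0503
finger_force: 0.0
```

```bash
python3 -c "
from m import *; meas(.031,.041,save='b')"
```

```text
9.425 [ 0.4884 -0.0302  0.1057] [ 3.139 -0.012  0.044] tcp_s [-0.0661  0.0282] [-0.24  0.16  1.88  0.    1.09  1.29]
side 1169 [ 31.2  27.   91.9 109.4  90. ]
scene 1448 [2.620e+01 2.930e+01 1.023e+02 9.120e+01 1.000e-01]
```

View pics/b_scene.png

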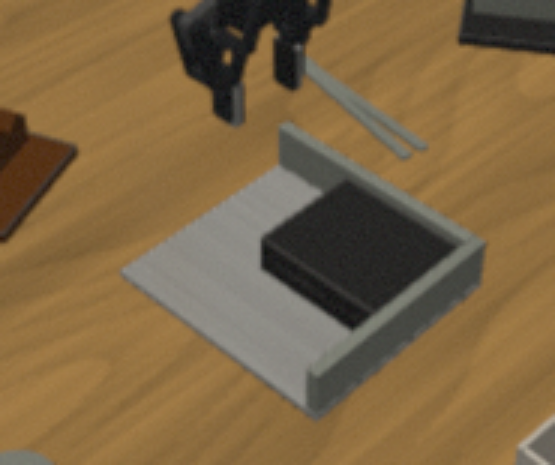

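The dark pile sits in the corner, with no gap to either fence (inner corner near crop pixel (470,245)). Next I'll fetch the rest.

>>> apply_moves(
  commands="0 -2 -5 0 0 0; -0.2 -5.5 -2 0 0 0; -0.2 -5.6 0 0 0 0; -0.2 -5.6 0 0 0 0; -0.2 -5.6 0 0 0 0; -0.2 -5.6 0 0 0 0; 0 -3.7 0 0 0 0; 0 0 0 0 0 0",
  jaw=5,
)

```text
t: 10.52
ee_pos: [0.4578, 0.3079, 0.1691]
orientation: [3.141, 0.003, 0.048]
wrist_force: [0.2, -0.3, -0.2]
width: 0.0502
finger_force: 0.0
```

>>> apply_moves(
  commands="0 0 0 0 0 -0.145; 0 0 0 0 0 -0.145; 0 0 0 0 0 -0.145; 0 0 0 0 0 -0.145; 0 0 0 0 0 0",
)

```text
t: 11.15
ee_pos: [0.4588, 0.3046, 0.1699]
orientation: [-3.141, 0.002, 0.621]
wrist_force: [-0.0, 0.4, -0.2]
width: 0.0499
finger_force: 0.0
```

```bash
python3 - <<'E'
from h import *
s=arm.state(); print(s["ee_pos"].round(4),s["orientation"].round(4),s["joint_pos"].round(2))
im,d,K,T=grab("wrist"); P=cloud(d,K,T); cv2.imwrite("pics/w.png",im[:,:,::-1]); p=P.reshape(-1,3); print(d.min(),d.max())
near=np.hypot(p[:,0]-.4635,p[:,1]-.305)<.075
for l,lo,hi in [("rib",.028,.05),("plate",.006,.014)]:
    k=near&(p[:,2]>lo)&(p[:,2]<hi)&(im.reshape(-1,3).max(1)<(256 if l=="rib" else 70)); r=cv2.minAreaRect((p[k,:2]*1000).astype(np.float32)); print(l,k.sum(),np.round(r[0]+r[1]+(r[2],),1), p[k,2].max())
E
```

```text
[0.4588 0.3046 0.1699] [-3.1414e+00  2.5000e-03  6.2090e-01] [ 0.43  0.22  1.66 -0.    1.26  1.38]
0.0 0.42308578
rib 1692 [461.7 308.5  91.9  13.6  35.8] 0.04723324897829456Traceback (most recent call last):
  File "<stdin>", line 6, in <module>
    return umr_maximum(a, axis, None, out, keepdims, initial, where)
ValueError: zero-size array to reduction operation maximum which has no identity
```

View pics/w.png

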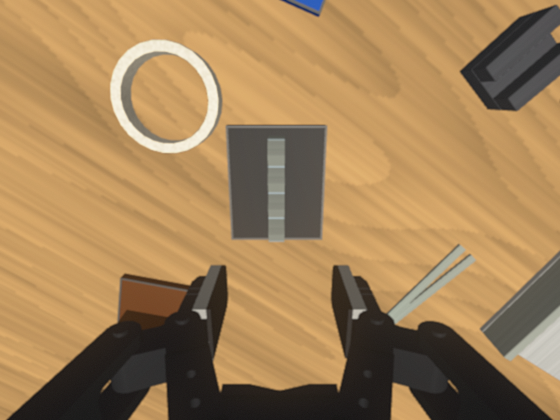

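The wrist view shows the rest, with its rib upright at about (277,190). Its measured size of 92 x 13.6 mm matches the rib's.

>>> apply_moves(
  commands="0.45 -0.15 4 0 0 0; 0 0 4 0 0 0; 0 0 4 0 0 0; 0 0 2.5 0 0 0; 0 0 0.8 0 0 0; 0 0 0 0 0 0",
)

```text
t: 11.95
ee_pos: [0.462, 0.3095, 0.0181]
orientation: [-3.141, 0.001, 0.623]
wrist_force: [0.9, 0.5, -0.2]
width: 0.0505
finger_force: 0.0
```

>>> apply_moves(
  commands="0 0 0 0 0 0; 0 0 0 0 0 0; 0 0 0 0 0 0; 0 0 0 0 0 0",
  jaw=0.8,
  force=40,
)

```text
t: 12.45
ee_pos: [0.4631, 0.3106, 0.0198]
orientation: [3.141, -0.003, 0.624]
wrist_force: [-0.5, 0.8, 6.4]
width: 0.0132
finger_force: 41.1
```

>>> apply_moves(
  commands="0 0 -0.5 0 0 0; 0 0 -1 0 0 0; 0 0 -3 0 0 0; 0 0 -5 0 0 0; 0 0 -5 0 0 0; 0 0 0 0 0 0; 0 0 0 0 0 0",
)

```text
t: 13.32
ee_pos: [0.4605, 0.309, 0.1616]
orientation: [-3.141, 0.004, 0.624]
wrist_force: [-0.3, -1.1, -7.5]
width: 0.0128
finger_force: 39.7
```

```bash
python3 - <<'E'
from h import *
s=arm.state(); print(s["ee_pos"].round(4),s["orientation"].round(4),s["width"],s["finger_force"],s["wrist_force"])
im,d,K,T=grab("side"); P=cloud(d,K,T); b=(185,20,380,170)
p=P.reshape(-1,3); m=im.reshape(-1,3).astype(int)
# camera-facing edge of plate: dark/grey points near the tool, low
k=(np.hypot(p[:,0]-s["ee_pos"][0],p[:,1]-s["ee_pos"][1])<.08)&(p[:,2]>.09)&(p[:,2]<.16)
print(k.sum(),np.percentile(p[k,2],[1,5,25,50]).round(4))
h,e=np.histogram(p[k,2],bins=np.arange(.09,.18,.003)); print(h)
cv2.imwrite("pics/l.png",cv2.resize(im[b[1]:b[3],b[0]:b[2],::-1],None,fx=3,fy=3))
np.savez("l.npz",p=p[k])
E
```

```text
[0.4605 0.309  0.1616] [-3.141   0.0036  0.6238] 0.012779661238308352 39.65344548225403 [-0.32854046 -1.12642156 -7.51197916]
685 [0.1414 0.144  0.1489 0.1506]
[  0   0   0   0   0   0   0   0   0   0   0   0   0   0   0   1   4  29
  59 176 321  68  21   6   0   0   0   0   0]
```

View pics/l.png

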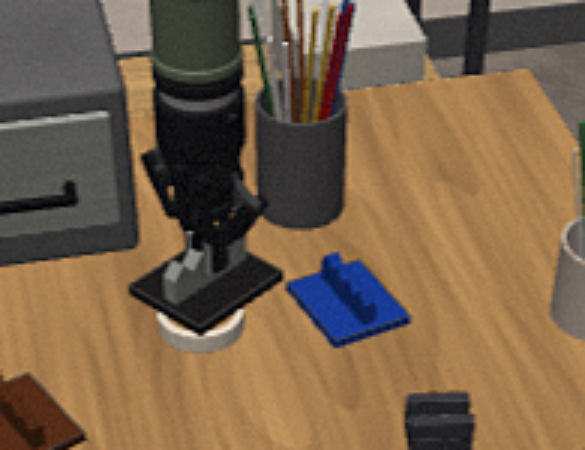

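>>> apply_moves(
  commands="0 0 0 0 0 0.1; 0 0 0 0 0 0.16; 0 0 0 0 0 0.16; 0 0 0 0 0 0.161; 0 0 0 0 0 0; 1 2.3 0 0 0 0; 1.5 4 0 0 0 0; 1.5 5 0 0 0 0",
)

```text
t: 14.38
ee_pos: [0.5061, 0.1979, 0.1616]
orientation: [3.141, 0.003, 0.048]
wrist_force: [0.6, 0.1, -6.8]
width: 0.0133
finger_force: 39.8
```

>>> apply_moves(
  commands="1.5 5 0 0 0 0; 1.5 5 0 0 0 0; 1.5 5 0 0 0 0; 1.2 4 0 0 0 0; 0.7 2.5 0 0 0 0; 0.24 1.5 0 0 0 0; 0 0 0 0 0 0; 0 0 0 0 0 0",
)

```text
t: 15.38
ee_pos: [0.5823, -0.0271, 0.1627]
orientation: [-3.14, 0.001, 0.044]
wrist_force: [0.1, 0.1, -5.7]
width: 0.013
finger_force: 39.9
```

```bash
python3 - <<'E'
from m import *
p=np.load("l.npz")["p"]; q=p[(p[:,2]>.146)&(p[:,2]<.154)]; A=np.c_[q[:,:2]-[.4605,.309],np.ones(len(q))]; print("plane",np.linalg.lstsq(A,q[:,2],rcond=None)[0].round(4))
s=arm.state(); print(s["ee_pos"].round(4),s["orientation"].round(4),((s["ee_pos"][:2]-C)@Rs).round(4))
for n in ["side","scene"]:
    im,d,K,T=grab(n); P=cloud(d,K,T).reshape(-1,3)
    k=(np.hypot(P[:,0]-s["ee_pos"][0],P[:,1]-s["ee_pos"][1])<.075)&(P[:,2]>.144)&(P[:,2]<.156)&(im.reshape(-1,3).max(1)<60)
    w=P[k]; A=np.c_[w[:,:2]-s["ee_pos"][:2],np.ones(len(w))]; r=cv2.minAreaRect((((w[:,:2]-C)@Rs)*1000).astype(np.float32)); print(n,k.sum(),np.linalg.lstsq(A,w[:,2],rcond=None)[0].round(4),np.round(r[0]+r[1]+(r[2],),1))
E
```

```text
plane [-0.0076  0.008   0.1507]
[ 0.5823 -0.0271  0.1627] [-3.1404e+00  1.5000e-03  4.4200e-02] [0.0278 0.0275]
side 814 [0.0015 0.019  0.152 ] [ 28.5  24.3  91.5 112.5  89.1]
scene 901 [-0.0167  0.0283  0.1544] [ 25.7  27.2 110.3  91.1   0.4]
```

>>> apply_moves(
  commands="-0.3 0.3 2 0 0 0; 0 0 3 0 0 0; 0 0 2.5 0 0 0; 0 0 1.2 0 0 0; 0 0 0.8 0 0 0; 0 0 0.5 0 0 0; 0 0 0.2 0 0 0; 0 0 0 0 0 0",
)

```text
t: 16.48
ee_pos: [0.5806, -0.0316, 0.0618]
orientation: [3.141, -0.001, 0.043]
wrist_force: [0.4, -0.3, -5.6]
width: 0.0132
finger_force: 39.8
```

>>> apply_moves(
  commands="0 0 0.1 0 0 0; 0 0 0.1 0 0 0; 0 0 0 0 0 0; 0 0 0 0 0 0",
)

```text
t: 16.98
ee_pos: [0.5802, -0.0315, 0.0593]
orientation: [-3.142, -0.0, 0.043]
wrist_force: [0.0, -0.7, -5.8]
width: 0.0134
finger_force: 39.8
```

>>> apply_moves(
  commands="0 0 0.15 0 0 0; 0 0 0.1 0 0 0; 0 0 0.05 0 0 0; 0 0 0 0 0 0",
)

```text
t: 17.48
ee_pos: [0.5801, -0.0315, 0.0562]
orientation: [-3.142, 0.0, 0.043]
wrist_force: [-0.6, -0.1, -6.4]
width: 0.0131
finger_force: 39.9
```

>>> apply_moves(
  commands="0 0 0.1 0 0 0; 0 0 0 0 0 0; 0 0 0 0 0 0",
)

```text
t: 17.85
ee_pos: [0.5805, -0.0315, 0.0559]
orientation: [3.141, -0.001, 0.043]
wrist_force: [-1.4, 0.0, -1.7]
width: 0.0128
finger_force: 40.6
```

>>> apply_moves(
  commands="0 0 0.05 0 0 0; 0 0 0 0 0 0",
)

```text
t: 18.1
ee_pos: [0.5806, -0.0315, 0.0559]
orientation: [3.141, -0.001, 0.043]
wrist_force: [-3.3, 0.2, 6.3]
width: 0.0131
finger_force: 41.4
```

>>> apply_moves(
  commands="0 0 0 0 0 0; 0 0 0 0 0 0; 0 0 0 0 0 0; 0 0 0 0 0 0",
  jaw=4.5,
)

```text
t: 18.6
ee_pos: [0.5802, -0.0315, 0.0547]
orientation: [3.142, -0.0, 0.043]
wrist_force: [-0.1, -0.3, 0.1]
width: 0.0453
finger_force: 0.0
```

>>> apply_moves(
  commands="0 0 -1 0 0 0; 0 0 -3 0 0 0; 0 0 -4 0 0 0; 0 0 -3 0 0 0; 0 0 0 0 0 0; 0 0 0 0 0 0",
)

```text
t: 19.35
ee_pos: [0.5796, -0.0313, 0.1643]
orientation: [-3.141, 0.001, 0.043]
wrist_force: [-0.3, 0.4, -0.7]
width: 0.045
finger_force: 0.0
```

```bash
python3 -c "
from m import *; meas(.040,.052,save='c')"
```

```text
19.35 [ 0.5796 -0.0313  0.1643] [-3.141e+00  1.000e-03  4.300e-02] tcp_s [0.025  0.0234] [-0.2   0.28  1.59 -0.    1.27  1.32]
side 764 [ 25.8  20.1 109.   93.4   0.5]
scene 1015 [ 23.4  22.2 110.2  91.5   0.3]
```

View pics/c_scene.png

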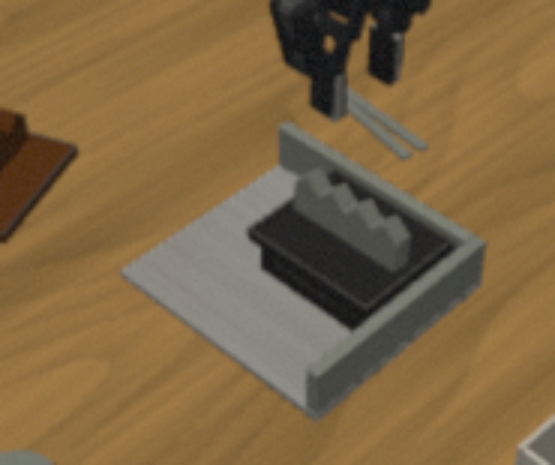

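>>> apply_moves(
  commands="-3 -0.3 0 0 0 0; -4 0 0 0 0 0; -3.5 0 0 0 0 0; 0 0 4 0 0 0; 0 0 5 0 0 0; 0 0 3.8 0 0 0; 0 0 1 0 0 0; 0 0 0 0 0 0",
  jaw=5,
)

```text
t: 20.45
ee_pos: [0.4745, -0.0328, 0.0262]
orientation: [-3.141, 0.002, 0.043]
wrist_force: [-0.0, -0.4, 0.3]
width: 0.0501
finger_force: 0.0
```

>>> apply_moves(
  commands="0.6 0 0 0 0 0; 0.7 0 0 0 0 0; 0.7 0 0 0 0 0; 0.5 0 0 0 0 0; 0.5 0 0 0 0 0; 0.4 0 0 0 0 0; 0.2 0 0 0 0 0; 0 0 0 0 0 0",
)

```text
t: 21.45
ee_pos: [0.5111, -0.0314, 0.0267]
orientation: [-3.142, 0.0, 0.043]
wrist_force: [0.2, 0.1, -0.8]
width: 0.05
finger_force: 0.0
```

>>> apply_moves(
  commands="0.2 0 0 0 0 0; 0.15 0 0 0 0 0; 0.15 0 0 0 0 0; 0.1 0 0 0 0 0; 0 0 0 0 0 0",
)

```text
t: 22.08
ee_pos: [0.5169, -0.0311, 0.0265]
orientation: [-3.141, 0.0, 0.043]
wrist_force: [-1.8, 1.1, -1.1]
width: 0.05
finger_force: 0.7
```

>>> apply_moves(
  commands="0.15 0 0 0 0 0; 0.15 0 0 0 0 0; 0 0 0 0 0 0",
)

```text
t: 22.45
ee_pos: [0.5181, -0.031, 0.0264]
orientation: [-3.141, 0.005, 0.043]
wrist_force: [-7.1, -0.4, 3.5]
width: 0.0501
finger_force: 3.4
```

>>> apply_moves(
  commands="0.15 0 0 0 0 0; 0.1 0 0 0 0 0; 0 0 0 0 0 0; -1.5 0 0 0 0 0; -1.7 0 0 0 0 0; 0 1 -5 0 0 0; 0 4 -5 0 0 0; 0 4.4 -3 0 0 0",
)

```text
t: 23.45
ee_pos: [0.4967, -0.1265, 0.1592]
orientation: [3.139, -0.007, 0.044]
wrist_force: [-0.5, -0.5, -0.9]
width: 0.05
finger_force: 0.0
```

>>> apply_moves(
  commands="4.7 0 0 0 0 0; 4.7 0 0 0 0 0; 0 0 0 0 0 -0.175; 0 0 0 0 0 -0.175; 0 0 0 0 0 -0.175; 0 0 0 0 0 -0.175; 0 0 0 0 0 -0.175; 0 0 0 0 0 -0.175",
)

```text
t: 24.45
ee_pos: [0.5893, -0.1214, 0.1562]
orientation: [3.139, -0.001, 1.099]
wrist_force: [0.1, -0.3, 0.5]
width: 0.0499
finger_force: 0.0
```

>>> apply_moves(
  commands="0 0 0 0 0 -0.175; 0 0 0 0 0 -0.175; 0 0 0 0 0 -0.17; 0 0 0 0 0 0; 0 0 0 0 0 0",
)

```text
t: 25.08
ee_pos: [0.5888, -0.1213, 0.1559]
orientation: [3.14, 0.0, 1.61]
wrist_force: [0.3, -0.4, -0.4]
width: 0.0502
finger_force: 0.0
```

```bash
python3 -c "
from m import *; meas(.040,.052,save='d')"
```

```text
25.075 [ 0.5888 -0.1213  0.1559] [3.14 0.   1.61] tcp_s [ 0.0306 -0.0669] [-0.35  0.33  1.55  0.    1.26 -0.39]
side 660 [ 31.2  20.5  91.1 109.3  89.1]
scene 947 [ 29.1  22.   89.7 108.5  89.9]
```

>>> apply_moves(
  commands="0 0 5 0 0 0; 0 0 5 0 0 0; 0 0 3 0 0 0; 0 0 0 0 0 0; 0.7 0 0 0 0 0; 0.7 0 0 0 0 0; 0.7 0 0 0 0 0; 0.4 0 0 0 0 0",
)

```text
t: 26.18
ee_pos: [0.5879, -0.0956, 0.0265]
orientation: [3.14, 0.0, 1.613]
wrist_force: [-0.5, 0.7, 0.4]
width: 0.0501
finger_force: 0.0
```

>>> apply_moves(
  commands="0.3 0 0 0 0 0; 0.2 0 0 0 0 0; 0.2 0 0 0 0 0; 0.2 0 0 0 0 0; 0.2 0 0 0 0 0; 0.1 0 0 0 0 0; 0 0 0 0 0 0",
)

```text
t: 27.05
ee_pos: [0.5869, -0.0844, 0.0255]
orientation: [-3.141, 0.0, 1.613]
wrist_force: [-0.2, -2.0, -0.8]
width: 0.0498
finger_force: 0.8
```

>>> apply_moves(
  commands="0.15 0 0 0 0 0; 0.15 0 0 0 0 0; 0.1 0 0 0 0 0; 0.1 0 0 0 0 0; 0 0 0 0 0 0",
)

```text
t: 27.68
ee_pos: [0.5867, -0.0801, 0.0256]
orientation: [-3.142, 0.001, 1.613]
wrist_force: [-0.8, -6.5, -1.9]
width: 0.0504
finger_force: 2.5
```

>>> apply_moves(
  commands="0.15 0 0 0 0 0; 0.15 0 0 0 0 0; 0 0 0 0 0 0; 0 0 0 0 0 0",
)

```text
t: 28.18
ee_pos: [0.5867, -0.0801, 0.0256]
orientation: [3.141, 0.006, 1.613]
wrist_force: [-0.5, -12.6, -3.8]
width: 0.0501
finger_force: 6.4
```

Firm contact on the +y fence. I'll back off and check.

>>> apply_moves(
  commands="-1 0 0 0 0 0; -2.5 0 0 0 0 0; -2 0 -3 0 0 0; 0 0 -5 0 0 0; 0 0 -5 0 0 0; 0 0 0 0 0 0; 0 0 0 0 0 0",
)

```text
t: 29.05
ee_pos: [0.5887, -0.1305, 0.1554]
orientation: [-3.141, -0.001, 1.613]
wrist_force: [-0.6, 0.2, -0.5]
width: 0.0502
finger_force: 0.0
```

```bash
python3 -c "
from m import *; meas(.040,.052,save='e')"
```

```text
29.05 [ 0.5887 -0.1305  0.1554] [-3.141e+00 -1.000e-03  1.613e+00] tcp_s [ 0.0301 -0.076 ] [-0.36  0.33  1.54  0.    1.26 -0.4 ]
side 616 [ 30.3  27.4 108.3  92.4   0.3]
scene 917 [ 27.5  28.9  90.1 107.9  89.8]
```

View pics/e_scene.png

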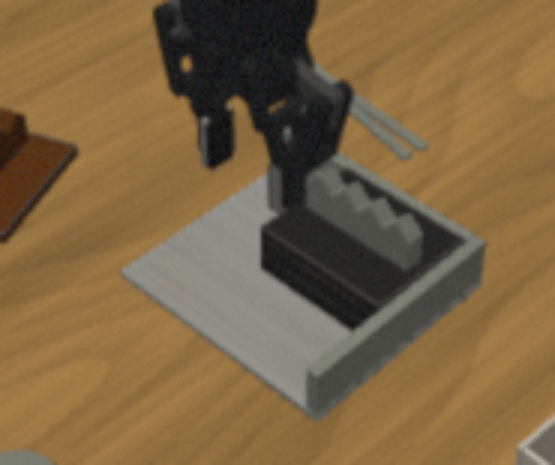

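View pics/e_side.png

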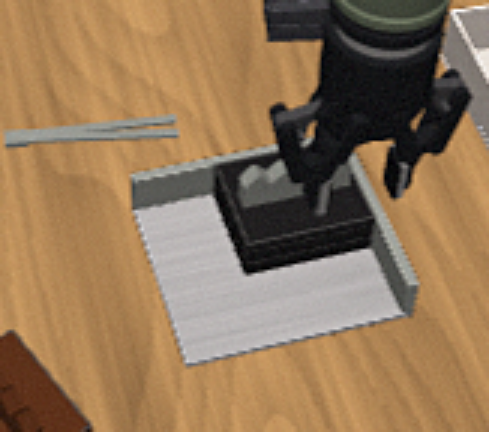

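All three make one pile, though the rest may have drifted about 1 mm from the +x fence. There is time for one more light x push on the whole pile.

>>> apply_moves(
  commands="0 -4 0 0 0 0.1; 0 0 0 0 0 0.175; 0 0 0 0 0 0.175; 0 0 0 0 0 0.175; 0 0 0 0 0 0.175; 0 0 0 0 0 0.175; 0 0 0 0 0 0.175; 0 0 0 0 0 0.175",
)

```text
t: 30.15
ee_pos: [0.5477, -0.1321, 0.1534]
orientation: [-3.139, 0.003, 0.282]
wrist_force: [-0.3, -0.3, 0.2]
width: 0.05
finger_force: 0.0
```

>>> apply_moves(
  commands="0 0 0 0 0 0.175; 0 0 0 0 0 0.07; -3.3 0 0 0 0 0; -3.3 -5 0 0 0 0; 0 -5.3 0 0 0 0; 0 0 0 0 0 0; 0 0 0 0 0 0",
)

```text
t: 31.02
ee_pos: [0.4782, -0.0328, 0.1547]
orientation: [-3.142, 0.002, 0.044]
wrist_force: [0.1, -0.2, 0.6]
width: 0.05
finger_force: 0.0
```

>>> apply_moves(
  commands="0 -0.3 5 0 0 0; 0 0 5 0 0 0; 0 0 3.2 0 0 0; 0 0 0 0 0 0; 1 0 0 0 0 0; 1 0 0 0 0 0; 1 0 0 0 0 0; 0.4 0 0 0 0 0",
)

```text
t: 32.02
ee_pos: [0.5143, -0.0285, 0.0246]
orientation: [3.141, -0.002, 0.043]
wrist_force: [-0.7, 0.6, 0.8]
width: 0.05
finger_force: 0.0
```

>>> apply_moves(
  commands="0.2 0 0 0 0 0; 0.15 0 0 0 0 0; 0.1 0 0 0 0 0; 0.1 0 0 0 0 0; 0.1 0 0 0 0 0; 0 0 0 0 0 0; 0 0 0 0 0 0",
)

```text
t: 32.9
ee_pos: [0.518, -0.0281, 0.0233]
orientation: [-3.141, 0.002, 0.043]
wrist_force: [-3.8, -0.3, 1.5]
width: 0.0498
finger_force: 1.9
```

>>> apply_moves(
  commands="0.15 0 0 0 0 0; 0.15 0 0 0 0 0; 0.05 0 0 0 0 0; 0 0 0 0 0 0",
)

```text
t: 33.4
ee_pos: [0.5179, -0.0278, 0.0224]
orientation: [-3.141, 0.01, 0.043]
wrist_force: [-11.3, -1.3, 6.6]
width: 0.0502
finger_force: 5.7
```

>>> apply_moves(
  commands="-1 0 0 0 0 0; -2.5 0 0 0 0 0; -2 0 -3 0 0 0; 0 0 -5 0 0 0; 0 0 -5 0 0 0; 0 0 0 0 0 0; 0 0 0 0 0 0",
)

```text
t: 34.28
ee_pos: [0.4677, -0.0302, 0.1536]
orientation: [3.142, -0.001, 0.043]
wrist_force: [-0.7, 0.2, -0.3]
width: 0.0496
finger_force: 0.0
```

```bash
python3 -c "
from m import *; meas(.040,.052,save='f')"
```

```text
34.275 [ 0.4677 -0.0302  0.1536] [ 3.142e+00 -1.000e-03  4.300e-02] tcp_s [-0.0869  0.029 ] [-0.25  0.06  1.88  0.    1.2   1.28]
side 737 [ 30.7  26.7 108.1  92.    0.2]
scene 948 [ 27.9  28.7 108.9  89.2   0.8]
```

View pics/f_scene.png

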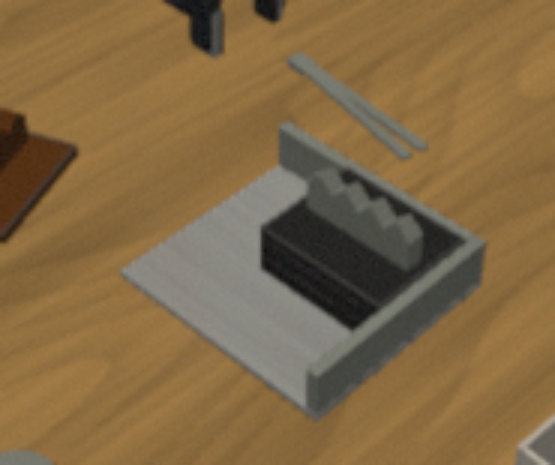

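One square pile, flush against both fences (outer corner at crop pixel (262,235)). Handing in.

```bash
python3 -c "
from plant import arm; print(arm.close_job())"
```

```text
the job is handed in; nothing more can be done
None
```

The job is handed in: in the last camera views both slabs and the rest form one square pile flush against both fences, and I saw no bystander moved; the hand-in gave no verdict.

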